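# Turn the watering pot's spout to the drain and hold the float dish over it

### The job

First turn the small white pot on the spot until its spout points at the middle of the round drain grate, and let it go. Then lift the dish by the wooden grip of its bail, keeping it level and the loose ball resting in its middle, bring it centrally over the pot a few centimetres above the rim, and turn it about a quarter turn so that its pouring lip also points at the middle of the drain. Finish while still holding the dish there, level and still, off the pot; never touch the ball or let it wander out to the rim, and leave everything else on the bench where it is.

Things in the scene. Friction and masses are not known exactly. Their poses are not given: they have to be found in the camera images.
- drain: round brass drain grate with dark slots, 72 mm across, 4 mm high, fixed on the bench, 110 to 155 mm from the small white pot. Origin: centre of its underside, on the bench; z up; its x and y axes have no meaning for the task.
- pot: small white ceramic pot, open top, loose, 250 g: 60 mm across (straight sides from 25 mm up), 75 mm high. A trough spout 22 mm wide, 58 to 72 mm above the foot, sticks out to 52 mm from the axis. Origin: centre of underside; z up; x points along the spout. Starts upright on the bench, spout 35 to 80 degrees counter-clockwise (from above) of the drain; grip it across its sides from above.
- pot_spout (a point): the outer end of the pot's spout, 52 mm from the pot's axis along its x axis and 65 mm above its underside; axes as the pot's.
- dish: loose round copper dish, 160 g: rim 96 mm across, 19 mm high, floor sloping about 10 degrees to the middle, flat foot 68 mm across. Pouring lip 26 mm wide reaches 70 mm from the axis along x. A rigid wire bail rises from the rim at y = +-46 mm to the wooden grip. Origin: centre of underside; z up. Starts on the bench, lip about a quarter turn (60 to 120 degrees) clockwise of its final heading.
- dish_grip (a point): centre of the dish's wooden grip bar, on the dish's axis 90 mm above its underside: 44 mm long along y, 14 mm thick along x, 18 mm high; axes as the dish's.
- dish_floor (a point): lowest point in the middle of the dish, 5 mm above its underside, where the ball rests; axes as the dish's.
- ball: loose hollow white plastic float ball, 26 mm diameter, 20 g, lying in the middle of the dish under the bail; its origin lies on its skin and turns as it rolls, so use the point at its centre.
- ball_center (a point): centre of the white ball (at rest in the middle of the dish it is about 18 mm above the dish's underside).
- clay_pot: bystander: small empty terracotta pot, 72 mm across, 54 mm high; origin at the centre of its underside. It and the dish may stand in either of two places.
- root_hook: bystander: root hook lying flat, 185 mm long, wooden handle 18 mm thick, bent steel end; origin on the bench near its middle, x towards the hook.
- scoop: bystander: aluminium soil scoop lying flat, 185 mm long, 56 mm wide, 30 mm high; origin on the bench, x towards its mouth.
- mallet: bystander: small wooden mallet lying flat, handle 18 mm thick, head 90 mm long and 42 mm thick; origin on the bench, x towards the head, whose axis is 30 mm ahead.
- pebble: bystander: smooth grey-white stone, 60 mm across, 26 mm high; origin under its centre.
- tea_cup: bystander: blue ceramic tea cup, 64 mm across, 48 mm high; origin under its centre.
Things that resemble listed ones, but are neither listed nor needed, are in the scene too. Several things have the shape of the dish; the one meant has the colours described above. Leave any purple look-alike of the pot alone.

How it is judged:
By the outcome, as a careful person would: the job done as asked, in the order asked, and still so for the second after the job is handed in, while the arm keeps its last pose, push and grip.
It also fails if it takes over 72 s, if anything falls off the work surface, if the arm or the gripper's body presses on something with over 40 N, if the wrist force passes 120 N, or if a joint passes its speed limit or range.

### The arm

A 6-joint arm with a two-finger parallel gripper is mounted at the origin on the work surface. World frame = base frame: x ahead of the robot, y to its left, z up, the work surface at z = 0. Lengths are in m, angles in degrees, forces in N, time in s.
With the tool pointing down it reaches from about 0.3 to 0.75 m from the base axis. Payload 8.5 kg.
Tool frame: the origin (TCP) lies on the centre line of the jaws, within the pads' length; the fingertips stand 19 mm ahead of it and the grasp point (between the pads) is the TCP; z points along the fingers, x is the direction in which the jaws open and shut, and the axes are right-handed (so a half turn about z gives the same grasp; the last joint's range is limited). The gripper opens to 85 mm and grips with 20 to 120 N. Pads are 22 mm wide; open, the fingers measure 114 mm over their backs; the gripper's body (76 mm by 85 mm) begins 54 mm behind the grasp point. The pads swing forward as they close: fully open they stand 13 mm farther back than shut.
Start: joints at [-85.617, 21.807, 74.336, -0, 83.858, -12.336], TCP at [0.158, -0.527, 0.25] pointing down, gripper open.
Joint ranges: [-178.18, 178.18], [-50.72, 133.34], [12.68, 142.11], [-81.47, 261.47], [9.98, 163.14], [-165.26, 165.26]. Speed limits (degrees/s): [136.94, 136.94, 180, 180, 180, 180].

### API

Orientations are given as a 3x3 rotation matrix whose columns are the frame's x, y, z axes.
In Python, from rig import env, cams, order gives the robot as it stands.
- The arm moves only by the tool step_arm, never from a script. Its argument "steps" is a list of rows, each an object with "xyz": the shift along the tool's x, y, z normalised to -1 to 1, where 1 is 0.04 m, a list of three; "turn": the turn, a rotation vector about the tool's x, y, z normalised to -1 to 1, where 1 is 0.08 rad, a list of three; "gripper": the gripper command: -1 is shut, 1 is fully open, values between are in proportion. A call has 1 to 20 rows; each row shifts and turns the commanded pose from where the row before left it, along the tool's axes as they then stand; what a row does not reach is not made up. A row lasts 1/12 s, in which the tool goes at most 41.7 mm and 7.16 degrees, less where a joint would pass 70% of its speed; a pose out of reach is approached as far as the arm can. A call with a number of a shift or a turn outside -1 to 1 is refused whole. A call with a gripper value outside its range is refused whole. The fingers move at their own pace and stop on an object; "squeeze" is the grip in N (left out, the last holds). Time passes only in rows, so rows that do not move let the fingers close. It gives the time, the measured TCP pose, the force and the opening at its end, in the units of the state.
- env.observe(): the state, without advancing time (a new reading comes with each control period).
- cams.get_image(name): name is "side" or "top"; returns (picture, depth): 400x640x3 uint8, red, green, blue; 400x640 float32, m along the optical axis (not along the pixel's ray), 0 where there is no reading.
- cams.camera_info(name): a dict with "fx", "fy", "cx", "cy" (pixels), "extrinsics" (4x4, takes a point from camera to world coordinates). Camera axes: x right, y down, z forward; pixel columns grow to the right and rows downward; lengths in m; the calibration is good to about 2 mm. A picture is of the moment at which its call begins. camera_info takes no time and is no camera call.
- order.close_job(): hands the job in, once; it reports no verdict.
The state is a dict: "time_s": time; "q": joint angles; "qvel": joint speeds; "joint_efforts": joint torques, N m; "position": TCP position; "tool_rot": TCP orientation; "ft_force": force on the tool from outside, world axes, zero at the start; "wrist_torque": the same for the moment, N m; "grip_width": finger opening in m.
Only numpy, scipy, OpenCV 4.12 (cv2) and the standard library are available. Lean on these libraries where they do the work, as an engineer would, in place of code of your own. Each camera call takes 0.05 s, during which the arm holds its last target. There are 200 camera calls.

## Working session

There is one attempt and no reset: what is moved stays moved. The work goes in short steps, Python scripts to look and compute and a tool call to move; the robot and the scene stay as the last step left them, time stands still between calls to the robot, and variables do not carry over. Pictures are saved under pics/ and viewed, about 8 in all and at most 12, crops included, and the job is handed in when it is done.

Besides the shell and the picture viewer there is one more tool, called after "Emit:" as name(argument=value, ...) on one line, values as JSON. step_arm: Moves the arm, as the interface text tells. Scaled input: -1 to 1 covers 0.04 m each way for a shift and 0.08 rad each way for a turn. Its arguments: {"type":"object","properties":{"steps":{"type":"array"},"squeeze":{"type":"number"}},"required":["steps"]}

```bash
mkdir -p pics; ls
cat > h.py <<'E'
import numpy as np, cv2
from rig import env, cams, order
def grab(n,tag):
    im,d=cams.get_image(n); cv2.imwrite(f'pics/{tag}.png',im[:,:,::-1]); np.save(f'pics/{tag}.npy',d); return im,d
def cloud(n,d):
    i=cams.camera_info(n); v,u=np.mgrid[:d.shape[0],:d.shape[1]]
    P=np.stack([(u-i['cx'])*d/i['fx'],(v-i['cy'])*d/i['fy'],d,np.ones_like(d)],-1)@np.array(i['extrinsics']).T
    P=P[...,:3]; P[d==0]=np.nan; return P
def proj(n,p):
    i=cams.camera_info(n); q=np.linalg.inv(np.array(i['extrinsics']))@np.r_[p,1]
    return q[0]/q[2]*i['fx']+i['cx'],q[1]/q[2]*i['fy']+i['cy']
E
python3 - <<'E'
from h import *
np.set_printoptions(precision=3,suppress=True)
for n in ('top','side'):
    im,d=grab(n,n+'0'); print(n,np.array(cams.camera_info(n)['extrinsics']),cams.camera_info(n)['fx'],(d==0).mean())
s=env.observe();print(s)
E
```

```text
pics
top [[ 0.015 -0.998  0.053  0.441]
 [-1.    -0.015  0.    -0.026]
 [ 0.001 -0.053 -0.999  1.41 ]
 [ 0.     0.     0.     1.   ]] 420.28135674670796 0.004046875
side [[-0.943 -0.177  0.281  0.202]
 [-0.332  0.49  -0.806  0.845]
 [ 0.005 -0.853 -0.521  0.65 ]
 [ 0.     0.     0.     1.   ]] 386.1221292655828 0.0039140625
{'time_s': 0.1, 'q': array([-85.618,  21.838,  74.379,   0.001,  83.857, -12.335]), 'qvel': array([ 0.062, -0.09 , -0.143, -0.073, -0.045, -0.007]), 'joint_efforts': array([  0.003, -44.922, -23.166,  -0.   ,   0.004,   0.   ]), 'position': array([ 0.158, -0.527,  0.25 ]), 'tool_rot': array([[ 0.288, -0.958, -0.   ],
       [-0.958, -0.288,  0.001],
       [-0.001, -0.   , -1.   ]]), 'ft_force': array([-0.23 , -0.114, -0.384]), 'wrist_torque': array([0.014, 0.059, 0.022]), 'grip_width': 0.08531986761282172}
```

View pics/top0.png

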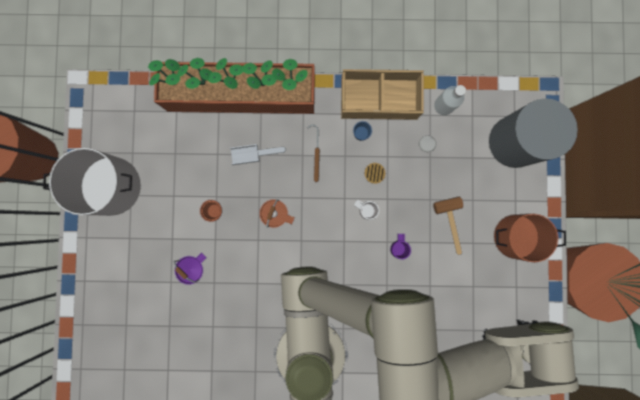

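View pics/side0.png

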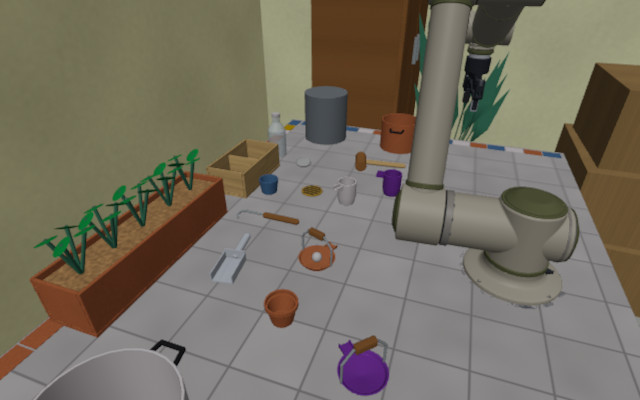

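Run:
```python
from h import *
np.set_printoptions(precision=4,suppress=True)
t=cv2.imread('pics/top0.png'); s=cv2.imread('pics/side0.png')
a=cv2.resize(t[155:245,250:410],None,fx=5,fy=5,interpolation=cv2.INTER_CUBIC)[:300]
a=cv2.resize(t[155:235,250:410],(700,350),interpolation=cv2.INTER_CUBIC)
b=cv2.resize(s[170:275,285:365],(320,420)); 
b=cv2.resize(s[172:282,280:400],(240*1,220))
b=cv2.resize(s[172:282,240:400],(364,250),interpolation=cv2.INTER_CUBIC)
c=np.zeros((600,700,3),np.uint8); c[:350]=a; c[350:,:364]=b
e=cv2.resize(t[190:235,255:300],(250,250),interpolation=cv2.INTER_CUBIC); c[350:,400:650]=e
cv2.imwrite('pics/crop0.png',c)
for n in('top','side'):
    d=np.load(f'pics/{n}0.npy'); im=cv2.imread(f'pics/{n}0.png').astype(int); P=cloud(n,d); x,y,z=P[...,0],P[...,1],P[...,2]
    print(n,'bench z',np.nanmedian(z[(x>.4)&(x<.5)&(abs(y)<.2)]))
    B,G,R=im[...,0],im[...,1],im[...,2]
    roi={'top':dict(drain=(355,160,395,187),pot=(345,190,390,228),dish=(255,192,302,235)),
         'side':dict(drain=(295,182,330,198),pot=(328,174,362,210),dish=(293,224,342,273))}[n]
    for k,(u0,v0,u1,v1) in roi.items():
        p=P[v0:v1,u0:u1].reshape(-1,3); h=p[:,2]
        for lo,hi in dict(drain=[(.0025,.02)],pot=[(.02,.055),(.06,.09)],dish=[(.008,.03),(.03,.075),(.075,.12)])[k]:
            q=p[(h>lo)&(h<hi)]
            if len(q): print(k,lo,hi,len(q),'mean',q.mean(0),'min',q.min(0),'max',q.max(0))
```

```text
top bench z 0.0008327038668360931
drain 0.0025 0.02 361 mean [ 0.6061 -0.2094  0.0049] min [ 0.5612 -0.2734  0.0025] max [ 0.6503 -0.1419  0.0113]
pot 0.02 0.055 46 mean [ 0.4797 -0.1938  0.0368] min [ 0.4507 -0.2118  0.0204] max [ 0.5059 -0.1553  0.0547]
pot 0.06 0.09 129 mean [ 0.4864 -0.1737  0.0709] min [ 0.4506 -0.2142  0.0603] max [ 0.5142 -0.135   0.0797]
dish 0.008 0.03 499 mean [0.4637 0.1212 0.0144] min [0.4199 0.0595 0.0081] max [0.5128 0.1907 0.0299]
dish 0.03 0.075 14 mean [0.4747 0.122  0.0564] min [0.4232 0.109  0.0304] max [0.5105 0.1421 0.0739]
dish 0.075 0.12 84 mean [0.4656 0.1268 0.0954] min [0.4301 0.1137 0.0772] max [0.5001 0.1409 0.1058]
side bench z 0.002275807407346897
drain 0.0025 0.02 266 mean [ 0.6059 -0.2061  0.0049] min [ 0.5403 -0.2784  0.0025] max [ 0.6813 -0.1487  0.0086]
pot 0.02 0.055 186 mean [ 0.4738 -0.1643  0.039 ] min [ 0.4501 -0.2106  0.0201] max [ 0.5053 -0.1501  0.055 ]
pot 0.06 0.09 233 mean [ 0.4841 -0.1713  0.0692] min [ 0.4501 -0.2119  0.0601] max [ 0.516  -0.1317  0.0789]
dish 0.008 0.03 711 mean [0.4679 0.1249 0.0155] min [0.4196 0.0623 0.008 ] max [0.5131 0.1771 0.0299]
dish 0.03 0.075 76 mean [0.4608 0.1335 0.0484] min [0.421  0.1121 0.0301] max [0.5103 0.1506 0.0746]
dish 0.075 0.12 168 mean [0.4633 0.1348 0.0929] min [0.4282 0.1176 0.0754] max [0.5032 0.146  0.1019]
```

View pics/crop0.png

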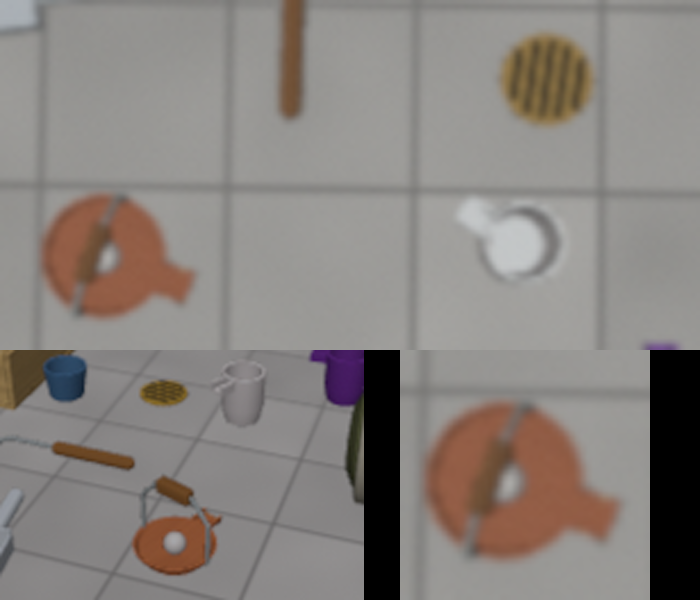

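```bash
cat > fit.py <<'E'
from h import *
from scipy.optimize import minimize
th=np.linspace(0,2*np.pi,40,endpoint=False)
def circ(r,z): return np.c_[r*np.cos(th),r*np.sin(th),0*th+z]
def box(x0,x1,w,z0,z1): return np.array([[x,y,z] for x in(x0,x1) for y in(-w/2,w/2) for z in(z0,z1)])
M={'pot':[np.r_[circ(.025,0),circ(.03,.025),circ(.03,.075)],box(.02,.052,.022,.058,.072)],
 'dish':[np.r_[circ(.034,0),circ(.048,.019)],box(.03,.070,.026,.012,.019)],
 'drain':[np.r_[circ(.036,0),circ(.036,.004)]]}
S=8
def render(n,parts,p,roi):
    u0,v0,u1,v1=roi; m=np.zeros(((v1-v0)*S,(u1-u0)*S),np.uint8); i=cams.camera_info(n); E=np.linalg.inv(np.array(i['extrinsics']))
    c,s=np.cos(p[2]),np.sin(p[2]); R=np.array([[c,-s,0],[s,c,0],[0,0,1]])
    for q in parts:
        w=q@R.T+[p[0],p[1],p[3] if len(p)>3 else 0]; k=w@E[:3,:3].T+E[:3,3]
        uv=np.c_[k[:,0]/k[:,2]*i['fx']+i['cx']-u0+.5,k[:,1]/k[:,2]*i['fy']+i['cy']-v0+.5]*S-.5
        cv2.fillConvexPoly(m,cv2.convexHull((uv*16).round().astype(np.int32)),255,shift=4)
    return cv2.resize(m,(u1-u0,v1-v0),interpolation=cv2.INTER_AREA)/255.
def fit(name,views,p0,step=(.01,.01,.3)):
    # views: list of (cam, mask float, roi)
    f=lambda p: sum(((render(n,M[name],p,roi)-m)**2*w).sum() for n,m,w,roi in views)
    best=None
    for k in range(3):
        sim=np.array([p0]+[np.array(p0)+np.eye(len(p0))[j]*step[j]*(.6**k) for j in range(len(p0))])
        r=minimize(f,p0,method='Nelder-Mead',options=dict(initial_simplex=sim,xatol=1e-5,fatol=1e-3)); p0=r.x
    return r.x,r.fun
E
cat > m1.py <<'E'
from fit import *
np.set_printoptions(precision=4,suppress=True)
R={'top':dict(drain=(352,155,398,190),pot=(343,190,392,230),dish=(250,188,305,238)),'side':dict(drain=(292,178,334,202),pot=(322,170,364,212),dish=(285,220,345,275))}
G={'drain':(.606,-.207,0),'pot':(.48,-.18,.9),'dish':(.465,.125,-1.9)}
for name in G:
    V=[]
    for n in('top','side'):
        roi=R[n][name];u0,v0,u1,v1=roi; im=cv2.imread(f'pics/{n}0.png')[v0:v1,u0:u1].astype(float); P=cloud(n,np.load(f'pics/{n}0.npy'))[v0:v1,u0:u1]
        B,Gc,Rr=im[...,0],im[...,1],im[...,2]; w=np.ones(B.shape)
        if name=='pot': m=(P[...,2]>.012); m=cv2.morphologyEx(m.astype(np.uint8),cv2.MORPH_CLOSE,np.ones((5,5)))
        elif name=='drain': m=cv2.morphologyEx(((Rr-B)>22).astype(np.uint8),cv2.MORPH_CLOSE,np.ones((5,5)))
        else:
            m=((Rr-B)>35).astype(np.uint8); m=cv2.morphologyEx(m,cv2.MORPH_CLOSE,np.ones((7,7)) if n=='top' else np.ones((5,5)))
            if n=='side': w[:237-v0]=0; 
        V.append((n,m.astype(float),w,roi))
        cv2.imwrite(f'pics/m_{name}_{n}.png',m*255)
    for vs in([V[0]],[V[1]],V):
        p,e=fit(name,vs,G[name]); print(name,[v[0] for v in vs],p,np.degrees(p[2]),e,[v[1].sum() for v in vs])
E
python3 m1.py
```

```text
drain ['top'] [ 0.6073 -0.2081  0.0942] 5.394561031286342 7.008519800076893 [np.float64(376.0)]
drain ['side'] [ 0.6078 -0.2079  0.0851] 4.877785071157808 4.960384467512495 [np.float64(204.0)]
drain ['top', 'side'] [ 0.6073 -0.2079 -0.0425] -2.4347632528654652 12.374978854286814 [np.float64(376.0), np.float64(204.0)]
pot ['top'] [ 0.4803 -0.185   1.0785] 61.794144294740676 125.04524413687045 [np.float64(230.0)]
pot ['side'] [ 0.4815 -0.1858  1.0853] 62.18090983346833 39.979746251441746 [np.float64(484.0)]
pot ['top', 'side'] [ 0.4807 -0.185   1.08  ] 61.88157774805619 167.61471741637834 [np.float64(230.0), np.float64(484.0)]
dish ['top'] [ 0.4659  0.128  -1.9381] -111.0425510549072 32.705851595540175 [np.float64(681.0)]Traceback (most recent call last):
  File "m1.py", line 18, in <module>
    p,e=fit(name,vs,G[name]); print(name,[v[0] for v in vs],p,np.degrees(p[2]),e,[v[1].sum() for v in vs])
        ~~~^^^^^^^^^^^^^^^^^
  File "fit.py", line 24, in fit
    r=minimize(f,p0,method='Nelder-Mead',options=dict(initial_simplex=sim,xatol=1e-5,fatol=1e-3)); p0=r.x
    res = _minimize_neldermead(fun, x0, args, callback, bounds=bounds,
                               **options)
    fxr = func(xr)
    fx = function(np.copy(x), *(wrapper_args + args))
  File "fit.py", line 20, in <lambda>
    f=lambda p: sum(((render(n,M[name],p,roi)-m)**2*w).sum() for n,m,w,roi in views)
                ~~~^^^^^^^^^^^^^^^^^^^^^^^^^^^^^^^^^^^^^^^^^^^^^^^^^^^^^^^^^^^^^^^^^
  File "fit.py", line 20, in <genexpr>
    f=lambda p: sum(((render(n,M[name],p,roi)-m)**2*w).sum() for n,m,w,roi in views)
                      ~~~~~~^^^^^^^^^^^^^^^^^
  File "fit.py", line 11, in render
    u0,v0,u1,v1=roi; m=np.zeros(((v1-v0)*S,(u1-u0)*S),np.uint8); i=cams.camera_info(n); E=np.linalg.inv(np.array(i['extrinsics']))
                                                                   ~~~~~~~~~~~~~~~~^^^
ValueError: time passes only in moves, steps and waits
```

```bash
sed -i '3i _C={}\ndef info(n):\n    if n not in _C: _C[n]=cams.camera_info(n)\n    return _C[n]' h.py; sed -i 's/i=cams.camera_info(n)/i=info(n)/' h.py fit.py
sed -i "s/m=(P\[...,2\]>.012); m=cv2.*/m=((P[...,2]>.012)*1).astype(np.uint8); m=cv2.morphologyEx(m,cv2.MORPH_CLOSE,np.ones((3,3))); cs=cv2.findContours(m,cv2.RETR_EXTERNAL,cv2.CHAIN_APPROX_NONE)[0]; m=cv2.drawContours(m*0,[max(cs,key=cv2.contourArea)],-1,1,-1)/" m1.py
python3 m1.py
python3 - <<'E'
from h import *
np.set_printoptions(precision=4,suppress=True)
# bail heading and ball from clouds
for n,(u0,v0,u1,v1) in dict(top=(255,192,302,235),side=(293,224,342,273)).items():
    P=cloud(n,np.load(f'pics/{n}0.npy'))[v0:v1,u0:u1].reshape(-1,3); q=P[(P[:,2]>.08)&(P[:,2]<.12)]
    g=q[np.linalg.norm(q[:,:2]-[.466,.128],axis=1)<.03]
    w,V=np.linalg.eigh(np.cov(q[:,:2].T)); print(n,len(g),g.mean(0),g.max(0)[2],np.degrees(np.arctan2(V[1,1],V[0,1])))
E
```

```text
drain ['top'] [ 0.6073 -0.2081  0.0942] 5.394561031286342 7.008519800076893 [np.float64(376.0)]
drain ['side'] [ 0.6078 -0.2079  0.0851] 4.877785071157808 4.960384467512495 [np.float64(204.0)]
drain ['top', 'side'] [ 0.6073 -0.2079 -0.0425] -2.4347632528654652 12.374978854286814 [np.float64(376.0), np.float64(204.0)]
pot ['top'] [ 0.4803 -0.185   1.0785] 61.794144294740676 7.045244136870434 [np.float64(348.0)]
pot ['side'] [ 0.4815 -0.1858  1.0853] 62.18090983346833 39.979746251441746 [np.float64(484.0)]
pot ['top', 'side'] [ 0.4807 -0.185   1.08  ] 61.88157774805619 49.61471741637831 [np.float64(348.0), np.float64(484.0)]
dish ['top'] [ 0.4659  0.128  -1.9381] -111.0425510549072 32.705851595540175 [np.float64(681.0)]
dish ['side'] [ 0.4663  0.1287 -1.9082] -109.3316006827809 119.67532487504805 [np.float64(878.0)]
dish ['top', 'side'] [ 0.4664  0.1285 -1.9291] -110.52918809670946 155.0321261053441 [np.float64(681.0), np.float64(878.0)]
top 76 [0.4664 0.1265 0.097 ] 0.1058178477372742 160.50283008115258
side 145 [0.4647 0.1347 0.0948] 0.10185668080007226 162.37077215549888
```

Emit:
step_arm(steps=[{"xyz": [-0.391,-0.679,0],"turn": [0,0,0],"gripper": 1},{"xyz": [-0.391,-0.679,0],"turn": [0,0,0],"gripper": 1},{"xyz": [-0.391,-0.679,0],"turn": [0,0,0],"gripper": 1},{"xyz": [-0.391,-0.679,0],"turn": [0,0,0],"gripper": 1},{"xyz": [-0.391,-0.679,0],"turn": [0,0,0],"gripper": 1},{"xyz": [-0.391,-0.679,0],"turn": [0,0,0],"gripper": 1},{"xyz": [-0.391,-0.679,0],"turn": [0,0,0],"gripper": 1},{"xyz": [-0.391,-0.679,0],"turn": [0,0,0],"gripper": 1},{"xyz": [-0.391,-0.679,0],"turn": [0,0,0],"gripper": 1},{"xyz": [-0.391,-0.679,0],"turn": [0,0,0],"gripper": 1},{"xyz": [-0.391,-0.679,0],"turn": [0,0,0],"gripper": 1},{"xyz": [-0.391,-0.679,0],"turn": [0,0,0],"gripper": 1},{"xyz": [-0.391,-0.679,0],"turn": [0,0,0],"gripper": 1},{"xyz": [-0.391,-0.679,0],"turn": [0,0,0],"gripper": 1},{"xyz": [-0.391,-0.679,0],"turn": [0,0,0],"gripper": 1}], squeeze=25)

```text
time_s: 1.35
position: [0.4817, -0.1834, 0.2501]
tool_rot: [[0.288, -0.958, -0.001], [-0.958, -0.288, 0.0], [-0.0, 0.0, -1.0]]
ft_force: [1.4, -0.7, 0.4]
grip_width: 0.0849
```

Emit:
step_arm(steps=[{"xyz": [0,0,0],"turn": [0,0,-0.9],"gripper": 1},{"xyz": [0,0,0],"turn": [0,0,-0.9],"gripper": 1},{"xyz": [0,0,0],"turn": [0,0,-0.9],"gripper": 1},{"xyz": [0,0,0],"turn": [0,0,-0.9],"gripper": 1},{"xyz": [0,0,0],"turn": [0,0,-0.9],"gripper": 1},{"xyz": [0,0,0],"turn": [0,0,-0.9],"gripper": 1},{"xyz": [0,0,0],"turn": [0,0,-0.9],"gripper": 1},{"xyz": [0,0,0],"turn": [0,0,-0.9],"gripper": 1},{"xyz": [0,0,0],"turn": [0,0,-0.9],"gripper": 1},{"xyz": [0,0,0],"turn": [0,0,-0.9],"gripper": 1},{"xyz": [0,0,0],"turn": [0,0,-0.86],"gripper": 1},{"xyz": [0,0,0],"turn": [0,0,0],"gripper": 1},{"xyz": [0,0,0],"turn": [0,0,0],"gripper": 1}])

```text
time_s: 2.43
position: [0.4808, -0.1848, 0.2501]
tool_rot: [[0.881, -0.473, -0.001], [-0.473, -0.881, 0.0], [-0.001, -0.0, -1.0]]
ft_force: [0.5, 1.0, 0.5]
grip_width: 0.086
```

Emit:
step_arm(steps=[{"xyz": [0,0,0.5],"turn": [0,0,0],"gripper": 1},{"xyz": [0,0,0.5],"turn": [0,0,0],"gripper": 1},{"xyz": [0,0,0.5],"turn": [0,0,0],"gripper": 1},{"xyz": [0,0,0.5],"turn": [0,0,0],"gripper": 1},{"xyz": [0,0,0.5],"turn": [0,0,0],"gripper": 1},{"xyz": [0,0,0.5],"turn": [0,0,0],"gripper": 1},{"xyz": [0,0,0.4],"turn": [0,0,0],"gripper": 1},{"xyz": [0,0,0.4],"turn": [0,0,0],"gripper": 1},{"xyz": [0,0,0.3],"turn": [0,0,0],"gripper": 1},{"xyz": [0,0,0.3],"turn": [0,0,0],"gripper": 1},{"xyz": [0,0,0.3],"turn": [0,0,0],"gripper": 1},{"xyz": [0,0,0.3],"turn": [0,0,0],"gripper": 1},{"xyz": [0,0,0],"turn": [0,0,0],"gripper": 1},{"xyz": [0,0,0],"turn": [0,0,0],"gripper": 1}])

```text
time_s: 3.6
position: [0.4808, -0.1848, 0.0501]
tool_rot: [[0.882, -0.472, -0.001], [-0.472, -0.882, 0.001], [-0.001, -0.0, -1.0]]
ft_force: [-0.7, -0.4, -0.2]
grip_width: 0.0856
```

Emit:
step_arm(steps=[{"xyz": [0,0,0],"turn": [0,0,0],"gripper": 0.7},{"xyz": [0,0,0],"turn": [0,0,0],"gripper": 0.6},{"xyz": [0,0,0],"turn": [0,0,0],"gripper": 0.5},{"xyz": [0,0,0],"turn": [0,0,0],"gripper": 0.4},{"xyz": [0,0,0],"turn": [0,0,0],"gripper": 0.3},{"xyz": [0,0,0],"turn": [0,0,0],"gripper": 0.2},{"xyz": [0,0,0],"turn": [0,0,0],"gripper": 0},{"xyz": [0,0,0],"turn": [0,0,0],"gripper": -0.5},{"xyz": [0,0,0],"turn": [0,0,0],"gripper": -1},{"xyz": [0,0,0],"turn": [0,0,0],"gripper": -1}], squeeze=25)

```text
time_s: 4.43
position: [0.4805, -0.1846, 0.051]
tool_rot: [[0.882, -0.471, -0.0], [-0.471, -0.882, 0.0], [-0.0, 0.0, -1.0]]
ft_force: [-3.9, 2.0, 7.3]
grip_width: 0.0605
```

Emit:
step_arm(steps=[{"xyz": [0,0,-0.02],"turn": [0,0,0.4],"gripper": -1},{"xyz": [0,0,0],"turn": [0,0,0.8],"gripper": -1},{"xyz": [0,0,0],"turn": [0,0,0.8],"gripper": -1},{"xyz": [0,0,0],"turn": [0,0,0.8],"gripper": -1},{"xyz": [0,0,0],"turn": [0,0,0.8],"gripper": -1},{"xyz": [0,0,0],"turn": [0,0,0.8],"gripper": -1},{"xyz": [0,0,0],"turn": [0,0,0.8],"gripper": -1},{"xyz": [0,0,0],"turn": [0,0,0.8],"gripper": -1},{"xyz": [0,0,0],"turn": [0,0,0.8],"gripper": -1},{"xyz": [0,0,0],"turn": [0,0,0.8],"gripper": -1},{"xyz": [0,0,0],"turn": [0,0,0.8],"gripper": -1},{"xyz": [0,0,0],"turn": [0,0,0.8],"gripper": -1},{"xyz": [0,0,0],"turn": [0,0,0.8],"gripper": -1},{"xyz": [0,0,0],"turn": [0,0,0.8],"gripper": -1},{"xyz": [0,0,0],"turn": [0,0,0.8],"gripper": -1},{"xyz": [0,0,0],"turn": [0,0,0.8],"gripper": -1},{"xyz": [0,0,0],"turn": [0,0,0.8],"gripper": -1},{"xyz": [0,0,0],"turn": [0,0,0.8],"gripper": -1},{"xyz": [0,0,0],"turn": [0,0,0.8],"gripper": -1},{"xyz": [0,0,0],"turn": [0,0,0.8],"gripper": -1}])

```text
time_s: 6.1
position: [0.4809, -0.1848, 0.0512]
tool_rot: [[-0.17, -0.985, 0.0], [-0.985, 0.17, -0.0], [0.0, -0.0, -1.0]]
ft_force: [-0.7, -0.3, -2.9]
grip_width: 0.0606
```

Emit:
step_arm(steps=[{"xyz": [0,0,0],"turn": [0,0,0.13],"gripper": -1},{"xyz": [0,0,0],"turn": [0,0,0],"gripper": -1},{"xyz": [0,0,0],"turn": [0,0,0],"gripper": -1},{"xyz": [0,0,0],"turn": [0,0,0],"gripper": -1}])

```text
time_s: 6.43
position: [0.4809, -0.1848, 0.0511]
tool_rot: [[-0.176, -0.984, -0.0], [-0.984, 0.176, 0.0], [-0.0, 0.0, -1.0]]
ft_force: [0.3, -0.5, -3.5]
grip_width: 0.0609
```

Emit:
step_arm(steps=[{"xyz": [0,0,0.01],"turn": [0,0,0],"gripper": -1},{"xyz": [0,0,0.01],"turn": [0,0,0],"gripper": -1},{"xyz": [0,0,0],"turn": [0,0,0],"gripper": -1},{"xyz": [0,0,0],"turn": [0,0,0],"gripper": 0.45},{"xyz": [0,0,0],"turn": [0,0,0],"gripper": 0.5},{"xyz": [0,0,0],"turn": [0,0,0],"gripper": 0.6},{"xyz": [0,0,0],"turn": [0,0,0],"gripper": 0.8},{"xyz": [0,0,0],"turn": [0,0,0],"gripper": 1},{"xyz": [0,0,0],"turn": [0,0,0],"gripper": 1},{"xyz": [0,0,0],"turn": [0,0,0],"gripper": 1},{"xyz": [0,0,0],"turn": [0,0,0],"gripper": 1}])

```text
time_s: 7.35
position: [0.4809, -0.1849, 0.0503]
tool_rot: [[-0.177, -0.984, -0.0], [-0.984, 0.177, 0.0], [-0.0, 0.0, -1.0]]
ft_force: [-0.0, -0.3, -0.1]
grip_width: 0.0855
```

Emit:
step_arm(steps=[{"xyz": [0,0,-0.2],"turn": [0,0,0],"gripper": 1},{"xyz": [0,0,-0.4],"turn": [0,0,0],"gripper": 1},{"xyz": [0,0,-0.5],"turn": [0,0,0],"gripper": 1},{"xyz": [0,0,-0.5],"turn": [0,0,0],"gripper": 1},{"xyz": [0,0,-0.5],"turn": [0,0,0],"gripper": 1},{"xyz": [0,0,-0.5],"turn": [0,0,0],"gripper": 1},{"xyz": [0,0,-0.5],"turn": [0,0,0],"gripper": 1},{"xyz": [0,0,-0.5],"turn": [0,0,0],"gripper": 1},{"xyz": [0,0,-0.5],"turn": [0,0,0],"gripper": 1},{"xyz": [0,0,-0.5],"turn": [0,0,0],"gripper": 1},{"xyz": [0,0,-0.4],"turn": [0,0,0],"gripper": 1}])

```text
time_s: 8.27
position: [0.4808, -0.1848, 0.2525]
tool_rot: [[-0.177, -0.984, 0.001], [-0.984, 0.177, -0.001], [0.001, -0.002, -1.0]]
ft_force: [0.4, -0.7, 0.9]
grip_width: 0.0859
```

Emit:
step_arm(steps=[{"xyz": [-0.3,0.07,0],"turn": [0,0,0],"gripper": 1},{"xyz": [-0.5,0.12,0],"turn": [0,0,0],"gripper": 1},{"xyz": [-0.57,0.13,0],"turn": [0,0,0],"gripper": 1},{"xyz": [-0.57,0.13,0],"turn": [0,0,0],"gripper": 1},{"xyz": [-0.57,0.13,0],"turn": [0,0,0],"gripper": 1},{"xyz": [-0.57,0.13,0],"turn": [0,0,0],"gripper": 1},{"xyz": [-0.57,0.13,0],"turn": [0,0,0],"gripper": 1},{"xyz": [-0.57,0.13,0],"turn": [0,0,0],"gripper": 1},{"xyz": [-0.57,0.13,0],"turn": [0,0,0],"gripper": 1},{"xyz": [-0.57,0.13,0],"turn": [0,0,0],"gripper": 1},{"xyz": [-0.57,0.13,0],"turn": [0,0,0],"gripper": 1},{"xyz": [-0.57,0.13,0],"turn": [0,0,0],"gripper": 1},{"xyz": [-0.57,0.13,0],"turn": [0,0,0],"gripper": 1},{"xyz": [-0.57,0.13,0],"turn": [0,0,0],"gripper": 1},{"xyz": [0,0,0],"turn": [0,0,0.7],"gripper": 1},{"xyz": [0,0,0],"turn": [0,0,0.7],"gripper": 1},{"xyz": [0,0,0],"turn": [0,0,0.74],"gripper": 1},{"xyz": [0,0,0],"turn": [0,0,0],"gripper": 1},{"xyz": [0,0,0],"turn": [0,0,0],"gripper": 1}])

```text
time_s: 9.85
position: [0.4655, 0.1287, 0.25]
tool_rot: [[-0.34, -0.94, -0.001], [-0.94, 0.34, 0.0], [0.0, 0.001, -1.0]]
ft_force: [0.4, 0.5, -0.3]
grip_width: 0.0854
```

```bash
cat > m2.py <<'E'
from fit import *
np.set_printoptions(precision=4,suppress=True)
R={'top':(338,180,398,235),'side':(318,165,368,212)}
V=[]
for n in('top','side'):
    im,d=grab(n,n+'1'); roi=R[n];u0,v0,u1,v1=roi; P=cloud(n,d)[v0:v1,u0:u1]
    m=((P[...,2]>.012)&(P[...,2]<.09)).astype(np.uint8); m=cv2.morphologyEx(m,cv2.MORPH_CLOSE,np.ones((3,3))); cs=cv2.findContours(m,cv2.RETR_EXTERNAL,cv2.CHAIN_APPROX_NONE)[0]; m=cv2.drawContours(m*0,[max(cs,key=cv2.contourArea)],-1,1,-1)
    V.append((n,m.astype(float),np.ones(m.shape),roi))
for vs in([V[0]],[V[1]],V):
    p,e=fit('pot',vs,(.4808,-.1848,-.17)); print(p,np.degrees(p[2]),e, 'want',np.degrees(np.arctan2(-.2079-p[1],.6074-p[0])))
t=cv2.imread('pics/top1.png'); s=cv2.imread('pics/side1.png')
c=np.vstack([cv2.resize(t[150:250,240:410],(680,400))[:300],cv2.resize(s[170:280,280:400],(327,300)).copy() if 0 else np.hstack([cv2.resize(s[150:280,260:400],(323,300)),np.zeros((300,357,3),np.uint8)])]); cv2.imwrite('pics/crop1.png',c)
E
python3 m2.py
```

```text
[ 0.4832 -0.1876 -0.1847] -10.580552633715103 8.074186851211072 want -9.284787196994408
[ 0.4852 -0.1896 -0.1591] -9.117082431099819 40.59718569780854 want -8.523152055582017
[ 0.4841 -0.1878 -0.1822] -10.437497063197352 53.21877739331026 want -9.253871657127425
```

View pics/crop1.png

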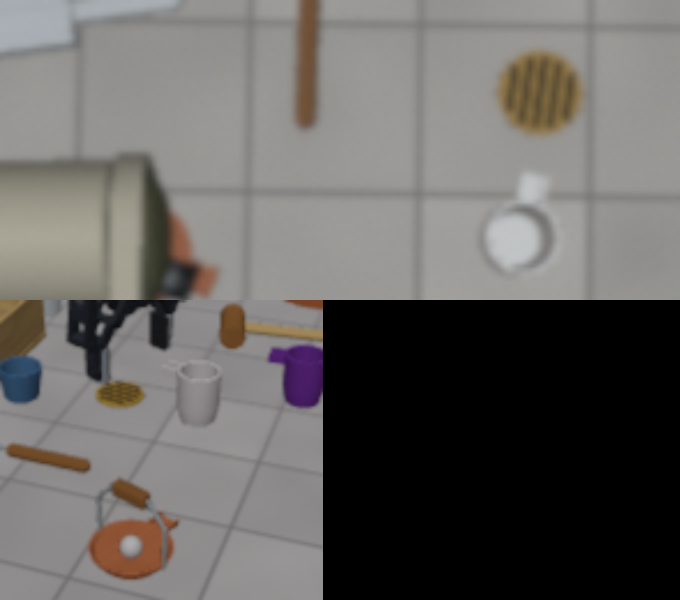

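```bash
cat > m3.py <<'E'
from fit import *
import fit as F
np.set_printoptions(precision=4,suppress=True)
R={'top':(338,180,398,235),'side':(318,165,368,212)}
for k,h0 in(('0',1.08),('1',-.18)):
  V=[]
  for n in('top','side'):
    d=np.load(f'pics/{n}{k}.npy'); roi=R[n];u0,v0,u1,v1=roi; P=cloud(n,d)[v0:v1,u0:u1]
    m=((P[...,2]>.012)&(P[...,2]<.09)).astype(np.uint8); m=cv2.morphologyEx(m,cv2.MORPH_CLOSE,np.ones((3,3))); cs=cv2.findContours(m,cv2.RETR_EXTERNAL,cv2.CHAIN_APPROX_NONE)[0]; m=cv2.drawContours(m*0,[max(cs,key=cv2.contourArea)],-1,1,-1)
    V.append((n,m.astype(float),np.ones(m.shape),roi))
  for vs in([V[0]],V):
    def f(p):
        F.M['pot'][1]=box(.02,.052+p[3],.022,.058,.072); F.M['pot'][0]=np.r_[circ(.025,0),circ(.03+p[4],.025),circ(.03+p[4],.075)]
        return sum(((render(n,F.M['pot'],p[:3],roi)-m)**2*w).sum() for n,m,w,roi in vs)
    p=np.array([.481,-.186,h0,0,0])
    for j in range(3):
        r=minimize(f,p,method='Nelder-Mead',options=dict(initial_simplex=np.r_[[p],p+np.diag([.005,.005,.2,.005,.002])],xatol=1e-5,fatol=1e-3,maxiter=400)); p=r.x
    print(k,p,np.degrees(p[2]),r.fun,'want',np.degrees(np.arctan2(-.2079-p[1],.6074-p[0])))
E
python3 m3.py
```

```text
0 [ 0.4801 -0.185   1.0721  0.0001 -0.0005] 61.4247896454166 6.180576701268743 want -10.185358031219494
0 [ 0.4807 -0.1851  1.0795 -0.     -0.0004] 61.848062975031525 47.775148019992315 want -10.198627703866515
1 [ 0.4834 -0.1877 -0.1815 -0.0011 -0.0003] -10.40153261611882 6.6787235678585155 want -9.253900749830937
1 [ 0.4843 -0.1879 -0.1783 -0.0015 -0.0002] -10.218584227290693 49.69084198385236 want -9.22886098946177
```

Emit:
step_arm(steps=[{"xyz": [0,0,0.5],"turn": [0,0,0],"gripper": 0.6},{"xyz": [0,0,0.5],"turn": [0,0,0],"gripper": 0.4},{"xyz": [0,0,0.5],"turn": [0,0,0],"gripper": 0.4},{"xyz": [0,0,0.5],"turn": [0,0,0],"gripper": 0.4},{"xyz": [0,0,0.5],"turn": [0,0,0],"gripper": 0.4},{"xyz": [0,0,0.4],"turn": [0,0,0],"gripper": 0.4},{"xyz": [0,0,0.3],"turn": [0,0,0],"gripper": 0.4},{"xyz": [0,0,0.3],"turn": [0,0,0],"gripper": 0.4},{"xyz": [0,0,0.2],"turn": [0,0,0],"gripper": 0.4},{"xyz": [0,0,0.2],"turn": [0,0,0],"gripper": 0.4},{"xyz": [0,0,0.1],"turn": [0,0,0],"gripper": 0.4},{"xyz": [0,0,0],"turn": [0,0,0],"gripper": 0.4},{"xyz": [0,0,0],"turn": [0,0,0],"gripper": 0.2},{"xyz": [0,0,0],"turn": [0,0,0],"gripper": 0},{"xyz": [0,0,0],"turn": [0,0,0],"gripper": -0.1},{"xyz": [0,0,0],"turn": [0,0,0],"gripper": -0.2},{"xyz": [0,0,0],"turn": [0,0,0],"gripper": -0.3},{"xyz": [0,0,0],"turn": [0,0,0],"gripper": -0.35},{"xyz": [0,0,0],"turn": [0,0,0],"gripper": -0.4},{"xyz": [0,0,0],"turn": [0,0,0],"gripper": -0.44}], squeeze=40)

```text
time_s: 11.62
position: [0.4661, 0.1283, 0.0904]
tool_rot: [[-0.342, -0.94, 0.0], [-0.94, 0.342, 0.0], [-0.0, -0.0, -1.0]]
ft_force: [0.6, -0.3, 0.3]
grip_width: 0.0242
```

Run:
```python
from h import *
a,d=grab('side','side2'); P=cloud('side',d)[224:274,290:345].reshape(-1,3); q=P[(P[:,2]>.075)&(P[:,2]<.12)]; s=env.observe(); print(s['position'],s['grip_width'],s['ft_force'])
im=cv2.imread('pics/side2.png'); cv2.imwrite('pics/c2.png',cv2.resize(im[190:290,260:400],(700,500),interpolation=cv2.INTER_CUBIC))
```

```text
[0.46607089 0.12831284 0.09033838] 0.0240838165267545 [-0.09234011  0.10898103 -0.50974292]
```

View pics/c2.png

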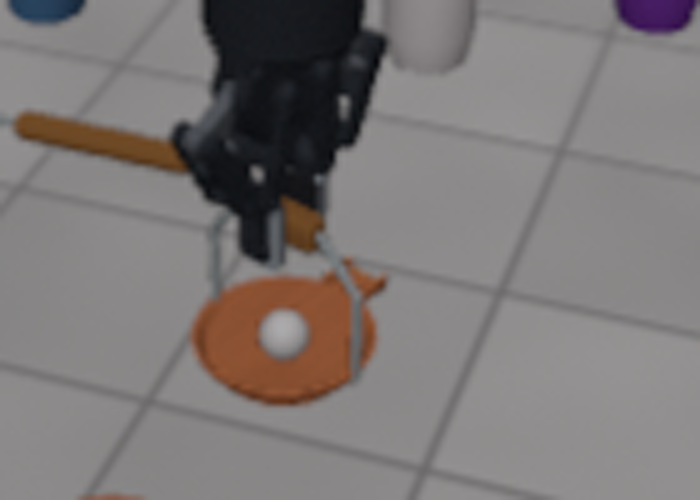

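Emit:
step_arm(steps=[{"xyz": [0,0,0],"turn": [0,0,0],"gripper": -0.48},{"xyz": [0,0,0],"turn": [0,0,0],"gripper": -0.52},{"xyz": [0,0,0],"turn": [0,0,0],"gripper": -0.56},{"xyz": [0,0,0],"turn": [0,0,0],"gripper": -0.59},{"xyz": [0,0,0],"turn": [0,0,0],"gripper": -0.62},{"xyz": [0,0,0],"turn": [0,0,0],"gripper": -0.65},{"xyz": [0,0,0],"turn": [0,0,0],"gripper": -0.68},{"xyz": [0,0,0],"turn": [0,0,0],"gripper": -0.71},{"xyz": [0,0,0],"turn": [0,0,0],"gripper": -0.8},{"xyz": [0,0,0],"turn": [0,0,0],"gripper": -1},{"xyz": [0,0,0],"turn": [0,0,0],"gripper": -1},{"xyz": [0,0,0],"turn": [0,0,0],"gripper": -1}], squeeze=40)

```text
time_s: 12.67
position: [0.466, 0.1283, 0.0903]
tool_rot: [[-0.342, -0.94, -0.0], [-0.94, 0.342, -0.0], [0.0, 0.0, -1.0]]
ft_force: [0.4, 0.7, -2.1]
grip_width: 0.0137
```

Emit:
step_arm(steps=[{"xyz": [0,0,-0.03],"turn": [0,0,0],"gripper": -1},{"xyz": [0,0,-0.06],"turn": [0,0,0],"gripper": -1},{"xyz": [0,0,-0.1],"turn": [0,0,0],"gripper": -1},{"xyz": [0,0,-0.14],"turn": [0,0,0],"gripper": -1},{"xyz": [0,0,-0.17],"turn": [0,0,0],"gripper": -1},{"xyz": [0,0,-0.17],"turn": [0,0,0],"gripper": -1},{"xyz": [0,0,-0.17],"turn": [0,0,0],"gripper": -1},{"xyz": [0,0,-0.17],"turn": [0,0,0],"gripper": -1},{"xyz": [0,0,-0.17],"turn": [0,0,0],"gripper": -1},{"xyz": [0,0,-0.17],"turn": [0,0,0],"gripper": -1},{"xyz": [0,0,-0.17],"turn": [0,0,0],"gripper": -1},{"xyz": [0,0,-0.17],"turn": [0,0,0],"gripper": -1},{"xyz": [0,0,-0.17],"turn": [0,0,0],"gripper": -1},{"xyz": [0,0,-0.17],"turn": [0,0,0],"gripper": -1},{"xyz": [0,0,-0.17],"turn": [0,0,0],"gripper": -1},{"xyz": [0,0,-0.17],"turn": [0,0,0],"gripper": -1},{"xyz": [0,0,-0.12],"turn": [0,0,0],"gripper": -1},{"xyz": [0,0,-0.08],"turn": [0,0,0],"gripper": -1},{"xyz": [0,0,-0.04],"turn": [0,0,0],"gripper": -1},{"xyz": [0,0,-0.01],"turn": [0,0,0],"gripper": -1}])

```text
time_s: 14.33
position: [0.4661, 0.1283, 0.1953]
tool_rot: [[-0.342, -0.94, 0.0], [-0.94, 0.342, -0.0], [-0.0, -0.0, -1.0]]
ft_force: [0.1, -0.4, -2.1]
grip_width: 0.0136
```

Run:
```python
from h import *
a,d=grab('side','side3'); s=env.observe(); print(s['position'],s['grip_width'],s['ft_force'],s['wrist_torque'])
im=cv2.imread('pics/side3.png'); cv2.imwrite('pics/c3.png',cv2.resize(im[150:270,260:420],(640,480),interpolation=cv2.INTER_CUBIC))
```

```text
[0.46602625 0.1283064  0.19513113] 0.013337266226127492 [ 0.30143825  0.56254039 -1.12057948] [-0.00523513  0.05102277  0.02779657]
```

View pics/c3.png

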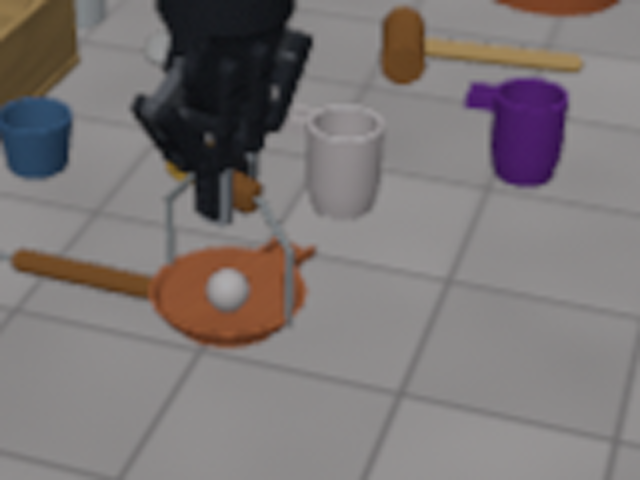

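Emit:
step_arm(steps=[{"xyz": [0.023,-0.01,0],"turn": [0,0,0],"gripper": -1},{"xyz": [0.047,-0.02,0],"turn": [0,0,0],"gripper": -1},{"xyz": [0.07,-0.03,0],"turn": [0,0,0],"gripper": -1},{"xyz": [0.094,-0.04,0],"turn": [0,0,0],"gripper": -1},{"xyz": [0.117,-0.05,0],"turn": [0,0,0],"gripper": -1},{"xyz": [0.14,-0.06,0],"turn": [0,0,0],"gripper": -1},{"xyz": [0.164,-0.07,0],"turn": [0,0,0],"gripper": -1},{"xyz": [0.187,-0.08,0],"turn": [0,0,0],"gripper": -1},{"xyz": [0.211,-0.09,0],"turn": [0,0,0],"gripper": -1},{"xyz": [0.234,-0.1,0],"turn": [0,0,0],"gripper": -1},{"xyz": [0.234,-0.1,0],"turn": [0,0,0],"gripper": -1},{"xyz": [0.234,-0.1,0],"turn": [0,0,0],"gripper": -1},{"xyz": [0.234,-0.1,0],"turn": [0,0,0],"gripper": -1},{"xyz": [0.234,-0.1,0],"turn": [0,0,0],"gripper": -1},{"xyz": [0.234,-0.1,0],"turn": [0,0,0],"gripper": -1},{"xyz": [0.234,-0.1,0],"turn": [0,0,0],"gripper": -1},{"xyz": [0.234,-0.1,0],"turn": [0,0,0],"gripper": -1},{"xyz": [0.234,-0.1,0],"turn": [0,0,0],"gripper": -1},{"xyz": [0.234,-0.1,0],"turn": [0,0,0],"gripper": -1},{"xyz": [0.234,-0.1,0],"turn": [0,0,0],"gripper": -1}])

```text
time_s: 16.05
position: [0.4748, -0.0302, 0.1951]
tool_rot: [[-0.342, -0.94, 0.0], [-0.94, 0.342, 0.0], [-0.0, -0.0, -1.0]]
ft_force: [0.4, -0.3, -2.2]
grip_width: 0.0132
```

Emit:
step_arm(steps=[{"xyz": [0.234,-0.1,0],"turn": [0,0,0],"gripper": -1},{"xyz": [0.234,-0.1,0],"turn": [0,0,0],"gripper": -1},{"xyz": [0.234,-0.1,0],"turn": [0,0,0],"gripper": -1},{"xyz": [0.234,-0.1,0],"turn": [0,0,0],"gripper": -1},{"xyz": [0.234,-0.1,0],"turn": [0,0,0],"gripper": -1},{"xyz": [0.234,-0.1,0],"turn": [0,0,0],"gripper": -1},{"xyz": [0.234,-0.1,0],"turn": [0,0,0],"gripper": -1},{"xyz": [0.234,-0.1,0],"turn": [0,0,0],"gripper": -1},{"xyz": [0.234,-0.1,0],"turn": [0,0,0],"gripper": -1},{"xyz": [0.234,-0.1,0],"turn": [0,0,0],"gripper": -1},{"xyz": [0.234,-0.1,0],"turn": [0,0,0],"gripper": -1},{"xyz": [0.211,-0.09,0],"turn": [0,0,0],"gripper": -1},{"xyz": [0.187,-0.08,0],"turn": [0,0,0],"gripper": -1},{"xyz": [0.164,-0.07,0],"turn": [0,0,0],"gripper": -1},{"xyz": [0.14,-0.06,0],"turn": [0,0,0],"gripper": -1},{"xyz": [0.117,-0.05,0],"turn": [0,0,0],"gripper": -1},{"xyz": [0.094,-0.04,0],"turn": [0,0,0],"gripper": -1},{"xyz": [0.07,-0.03,0],"turn": [0,0,0],"gripper": -1},{"xyz": [0.047,-0.02,0],"turn": [0,0,0],"gripper": -1},{"xyz": [0.023,-0.01,0],"turn": [0,0,0],"gripper": -1}])

```text
time_s: 17.72
position: [0.4834, -0.1869, 0.1951]
tool_rot: [[-0.342, -0.94, 0.0], [-0.94, 0.342, 0.0], [-0.0, 0.0, -1.0]]
ft_force: [0.4, -0.3, -2.3]
grip_width: 0.0135
```

Emit:
step_arm(steps=[{"xyz": [0,0,0],"turn": [0,0,-0.1],"gripper": -1},{"xyz": [0,0,0],"turn": [0,0,-0.2],"gripper": -1},{"xyz": [0,0,0],"turn": [0,0,-0.3],"gripper": -1},{"xyz": [0,0,0],"turn": [0,0,-0.4],"gripper": -1},{"xyz": [0,0,0],"turn": [0,0,-0.5],"gripper": -1},{"xyz": [0,0,0],"turn": [0,0,-0.5],"gripper": -1},{"xyz": [0,0,0],"turn": [0,0,-0.5],"gripper": -1},{"xyz": [0,0,0],"turn": [0,0,-0.5],"gripper": -1},{"xyz": [0,0,0],"turn": [0,0,-0.5],"gripper": -1},{"xyz": [0,0,0],"turn": [0,0,-0.5],"gripper": -1},{"xyz": [0,0,0],"turn": [0,0,-0.5],"gripper": -1},{"xyz": [0,0,0],"turn": [0,0,-0.5],"gripper": -1},{"xyz": [0,0,0],"turn": [0,0,-0.5],"gripper": -1},{"xyz": [0,0,0],"turn": [0,0,-0.5],"gripper": -1},{"xyz": [0,0,0],"turn": [0,0,-0.5],"gripper": -1},{"xyz": [0,0,0],"turn": [0,0,-0.5],"gripper": -1},{"xyz": [0,0,0],"turn": [0,0,-0.5],"gripper": -1},{"xyz": [0,0,0],"turn": [0,0,-0.5],"gripper": -1},{"xyz": [0,0,0],"turn": [0,0,-0.5],"gripper": -1},{"xyz": [0,0,0],"turn": [0,0,-0.5],"gripper": -1}])

```text
time_s: 19.38
position: [0.4834, -0.1866, 0.1952]
tool_rot: [[0.366, -0.931, 0.0], [-0.931, -0.366, 0.0], [-0.0, -0.0, -1.0]]
ft_force: [-1.0, -0.3, -2.0]
grip_width: 0.0131
```

Emit:
step_arm(steps=[{"xyz": [0,0,0],"turn": [0,0,-0.5],"gripper": -1},{"xyz": [0,0,0],"turn": [0,0,-0.5],"gripper": -1},{"xyz": [0,0,0],"turn": [0,0,-0.5],"gripper": -1},{"xyz": [0,0,0],"turn": [0,0,-0.5],"gripper": -1},{"xyz": [0,0,0],"turn": [0,0,-0.5],"gripper": -1},{"xyz": [0,0,0],"turn": [0,0,-0.5],"gripper": -1},{"xyz": [0,0,0],"turn": [0,0,-0.5],"gripper": -1},{"xyz": [0,0,0],"turn": [0,0,-0.5],"gripper": -1},{"xyz": [0,0,0],"turn": [0,0,-0.5],"gripper": -1},{"xyz": [0,0,0],"turn": [0,0,-0.5],"gripper": -1},{"xyz": [0,0,0],"turn": [0,0,-0.5],"gripper": -1},{"xyz": [0,0,0],"turn": [0,0,-0.5],"gripper": -1},{"xyz": [0,0,0],"turn": [0,0,-0.5],"gripper": -1},{"xyz": [0,0,0],"turn": [0,0,-0.5],"gripper": -1},{"xyz": [0,0,0],"turn": [0,0,-0.5],"gripper": -1},{"xyz": [0,0,0],"turn": [0,0,-0.5],"gripper": -1},{"xyz": [0,0,0],"turn": [0,0,-0.5],"gripper": -1},{"xyz": [0,0,0],"turn": [0,0,-0.5],"gripper": -1},{"xyz": [0,0,0],"turn": [0,0,-0.5],"gripper": -1},{"xyz": [0,0,0],"turn": [0,0,-0.5],"gripper": -1}])

```text
time_s: 21.05
position: [0.4833, -0.1866, 0.1951]
tool_rot: [[0.923, -0.386, -0.0], [-0.386, -0.923, 0.0], [-0.0, -0.0, -1.0]]
ft_force: [0.5, 0.1, -1.7]
grip_width: 0.0134
```

Emit:
step_arm(steps=[{"xyz": [0,0,0],"turn": [0,0,-0.5],"gripper": -1},{"xyz": [0,0,0],"turn": [0,0,-0.5],"gripper": -1},{"xyz": [0,0,0],"turn": [0,0,-0.5],"gripper": -1},{"xyz": [0,0,0],"turn": [0,0,-0.4],"gripper": -1},{"xyz": [0,0,0],"turn": [0,0,-0.3],"gripper": -1},{"xyz": [0,0,0],"turn": [0,0,-0.2],"gripper": -1},{"xyz": [0,0,0],"turn": [0,0,-0.1],"gripper": -1},{"xyz": [0,0,0],"turn": [0,0,0],"gripper": -1},{"xyz": [0,0,0],"turn": [0,0,0],"gripper": -1},{"xyz": [0,0,0],"turn": [0,0,0],"gripper": -1},{"xyz": [0,0,0],"turn": [0,0,0],"gripper": -1},{"xyz": [0,0,0],"turn": [0,0,0],"gripper": -1},{"xyz": [0,0,0],"turn": [0,0,0],"gripper": -1}])

```text
time_s: 22.13
position: [0.4834, -0.1868, 0.1951]
tool_rot: [[0.98, -0.199, 0.0], [-0.199, -0.98, -0.0], [0.0, 0.0, -1.0]]
ft_force: [-0.2, 0.1, -2.0]
grip_width: 0.0134
```

Emit:
step_arm(steps=[{"xyz": [0,0,0],"turn": [0,0,-0.1],"gripper": -1},{"xyz": [0,0,0],"turn": [0,0,-0.1],"gripper": -1},{"xyz": [0,0,0],"turn": [0,0,-0.1],"gripper": -1},{"xyz": [0,0,0],"turn": [0,0,-0.1],"gripper": -1},{"xyz": [0,0,0],"turn": [0,0,0],"gripper": -1},{"xyz": [0,0,0],"turn": [0,0,0],"gripper": -1},{"xyz": [0,0,0],"turn": [0,0,0],"gripper": -1},{"xyz": [0,0,0],"turn": [0,0,0],"gripper": -1}])

```text
time_s: 22.8
position: [0.4834, -0.1867, 0.1951]
tool_rot: [[0.986, -0.167, -0.0], [-0.167, -0.986, 0.0], [-0.0, -0.0, -1.0]]
ft_force: [-0.6, 0.3, -1.8]
grip_width: 0.0133
```

Run:
```python
from h import *
np.set_printoptions(precision=4,suppress=True)
a,d=grab('side','side4'); t,dt=grab('top','top4'); s=env.observe(); print(s['position'],s['tool_rot'],s['grip_width'],s['ft_force'],s['wrist_torque'])
print([proj('side',(.4834,-.187,z)) for z in(.105,.195)])
im=cv2.imread('pics/side4.png'); tt=cv2.imread('pics/top4.png')
cv2.imwrite('pics/c4.png',np.hstack([cv2.resize(im[110:230,270:410],(467,400),interpolation=cv2.INTER_CUBIC),cv2.resize(tt[150:250,335:415],(320,400),interpolation=cv2.INTER_CUBIC)]))
# copper cloud + fitted plane of rim
u0,v0,u1,v1=290,140,385,200; B,R=[im[v0:v1,u0:u1,k].astype(int) for k in(0,2)]
P=cloud('side',d)[v0:v1,u0:u1]; m=((R-B)>35)&(P[...,2]>.09)&(P[...,2]<.14); q=P[m]; print(len(q),q.mean(0),q.min(0),q.max(0))
f=q[:,:2]-[.4834,-.187]; r=np.linalg.norm(f,axis=1); l=f[r>.054]; print('lip',len(l),np.degrees(np.arctan2(l[:,1].mean(),l[:,0].mean())),r.max())
```

```text
[ 0.4834 -0.1868  0.1951] [[ 0.986 -0.167 -0.   ]
 [-0.167 -0.986  0.   ]
 [-0.    -0.    -1.   ]] 0.013239389854357056 [-0.449   0.1858 -1.9204] [-0.0191 -0.0556  0.0298]
[(np.float64(346.1535089148407), np.float64(171.3487445128197)), (np.float64(347.2857619637353), np.float64(144.3077684451684))]
332 [ 0.4876 -0.1883  0.1193] [ 0.4378 -0.2356  0.1059] [ 0.5522 -0.1386  0.135 ]
lip 25 -8.5618108050392 0.0687969433696315
```

View pics/c4.png

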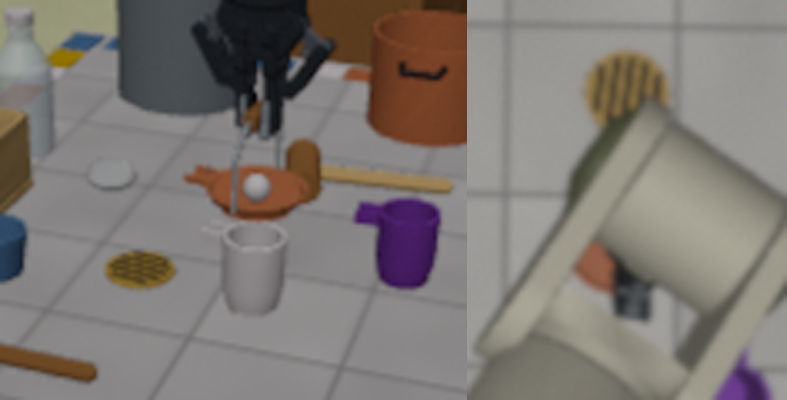

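```bash
python3 - <<'E'
from fit import *
np.set_printoptions(precision=4,suppress=True)
im=cv2.imread('pics/side4.png'); d=np.load('pics/side4.npy')
u0,v0,u1,v1=roi=(318,150,385,182); c=im[v0:v1,u0:u1].astype(int); P=cloud('side',d)[v0:v1,u0:u1]
m=(((c[...,2]-c[...,0])>35)&(P[...,2]>.085)&(P[...,2]<.16)).astype(np.uint8); m=cv2.morphologyEx(m,cv2.MORPH_CLOSE,np.ones((5,5)))
p,e=fit('dish',[('side',m.astype(float),np.ones(m.shape),roi)],(.483,-.187,-.16,.105),(.01,.01,.2,.01)); print('dish',p,np.degrees(p[2]),e,m.sum(),'want',np.degrees(np.arctan2(-.2079-p[1],.6074-p[0])))
Q=P.reshape(-1,3)[m.ravel()>0]; r=np.hypot(Q[:,0]-.4834,Q[:,1]+.187); Q=Q[(r>.036)&(r<.05)&(Q[:,2]<.135)]
A=np.c_[Q[:,:2]-[.4834,-.187],np.ones(len(Q))]; k=np.linalg.lstsq(A,Q[:,2],rcond=None)[0]; print('tilt deg',np.degrees(np.arctan(k[:2])),k[2],len(Q))
u0,v0,u1,v1=335,158,356,174; c=im[v0:v1,u0:u1].astype(int); P=cloud('side',d)[v0:v1,u0:u1]; w=(c.min(-1)>150)&((c.max(-1)-c.min(-1))<40)&(P[...,2]>.1); q=P[w]; print('ball skin',w.sum(),q.mean(0),q.max(0))
E
sed "s/im,d=grab(n,n+'1')/im,d=cv2.imread(f'pics\/{n}4.png'),np.load(f'pics\/{n}4.npy')/; s/for n in('top','side'):/for n in('side',):/; s/for vs in.*/for vs in [V]:/; /^t=/,\$d; s/<.09/<.082/" m2.py > m4.py; python3 m4.py
```

```text
dish [ 0.4836 -0.1889 -0.2068  0.1049] -11.85092285439827 74.98998846597462 366 want -8.732505279555019
tilt deg [-0.3919  0.914 ] 0.12181590721082156 183
ball skin 15 [ 0.4815 -0.1796  0.1325] [ 0.4859 -0.1744  0.1369]
[ 0.4849 -0.1892 -0.1555] -8.909503745850358 37.66103806228374 want -8.683267289869164
```

```bash
python3 -c "
from rig import env,order
s=env.observe(); print(s['time_s'],abs(s['qvel']).max()); print(order.close_job())"
```

```text
22.9 0.15111250517932015
the job is handed in; nothing more can be done
None
```

The job is handed in at 22.9 s: the pot was turned to face the drain and released. The dish is now held level and still over the pot, with its lip also towards the drain.

**Pot:** It turned about 72° clockwise on the bench. A fit from both cameras after release put the spout about 1° off the line to the drain; a last side-view fit gave 0.2°. The pot's centre seemed to shift by about 3 mm; I centred the dish on the new position.

**Dish:** It was lifted by the grip, carried slowly and turned about 100°. Its underside is about 30 mm above the pot's rim and its centre is within about 2–3 mm of the pot's axis. The measured tilt is 1° or less, within the noise of the measurement.

**Ball:** In the last picture it rests in the middle of the dish, and I did not touch it.

**Disagreements:** The checks of the lip's direction differ. The tool's heading gives −9.6°, the lip's depth points −8.6° and the side-view outline fit −11.9°. The wanted heading is about −9°, so the lip is on it within about 3° at worst. The top view of the dish was blocked by the arm at the end, so the final dish checks rest on the side camera and the arm's own pose.

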